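Set up a viewing stand and present a valve ball on its tray

TASK

Get the valve ball ready for inspection: take the white panel out of the wooden rack and slide it upright into the slot of the dark viewing stand until it sits fully home, and let go of it. Then pick the blue tray up by its handle, keeping the loose steel ball in its pocket, and hold it level and still about 10 cm above the yellow mark on the stand; finish while still holding it there. Leave the orange panel, the grey gas cylinder, the pipe socket and the wrench where they are.

Things in the scene. Friction and masses are not known exactly. Their poses are not given: they have to be found in the camera images.
- panel: Loose white plastic panel, 10 mm thick (its x) x 130 mm wide (its y) x 120 mm tall (its z), about 0.18 kg. Starts upright in one of the rack's two slots. Origin: centre of its lower edge face.
- panel_top (a point): Centre of the white panel's top edge, 120 mm above its origin. Pinch it here from above across the 10 mm thickness (along the panel's x); 92 mm of it shows above the rack's top.
- stand: Fixed dark viewing stand: base plate 220 mm (x) x 190 mm (y) x 10 mm thick, from 160 mm behind to 60 mm in front of the origin along its x. Origin on the bench under the yellow mark. A blue slotted block, 40 x 170 mm and 30 mm high (top 40 mm above the bench), stands on it 100 mm behind the mark (towards -x of the stand). Its position and yaw vary.
- stand_slot (a point): Centre of the slot's floor in the blue block, 16 mm above the bench; axes as the stand's. The slot opens upwards, is 12 mm wide along x and 132 mm long along y and 24 mm deep, with a 3 mm chamfer round the mouth. The panel is home when its origin is here, its thickness along the stand's x (either face may look forward); its top edge is then 136 mm above the bench.
- stand_mark (a point): Centre of the yellow ring mark (64 mm across, yellow dot in the middle) on the base plate, 11 mm above the bench, 100 mm in front of the slot along the stand's x.
- rack: Fixed wooden rack block, 135 mm (x) x 170 mm (y) x 34 mm high, with two upward slots 65 mm apart along x (at x = -32.5 and +32.5 mm), each 13 x 133 mm and 28 mm deep (floor 6 mm above the bench). One holds the white panel and the other the orange panel. It stands left or right of the stand.
- tray: Loose blue tray plate 80 mm (x) x 130 mm (y) x 9 mm thick, about 0.28 kg, on the bench on the other side of the stand from the rack. Origin: centre of its underside, z up when level. An upright post near each y end carries a handle bar along y over the middle. The tray has no outer rim.
- tray_handle (a point): Middle of the tray's black handle bar, 83 mm above the tray's underside. The bar is 14 x 14 mm in section and lies along the tray's y, straight over the pocket; 108 mm free between the posts. Pinch it from above, across the tray's x, at the middle, where the tray balances.
- tray_pocket (a point): Centre of the floor of the round ball pocket in the middle of the tray, 6 mm above the tray's underside; the pocket is 30 mm across and 3 mm deep. The ball rolls over its rim if the tray tips beyond about 35 degrees.
- ball_center (a point): Centre of the loose steel ball, 32 mm across, about 0.13 kg, lying in the tray's pocket; it can roll a few mm there. Its centre is normally 16 mm above the pocket's floor.
- spare_panel: Orange panel, same size as the white one, in the rack's other slot. Leave it.
- cylinder: Small grey gas cylinder with green band and brass valve, 51 mm across, 136 mm high, standing beyond the stand. Origin under its centre. Leave it.
- socket: Short orange-brown pipe socket with a black seal ring, 92 mm across, 87 mm high, open upwards, standing beyond the stand. Origin under its centre. Leave it.
- wrench: Steel wrench lying flat on the bench beyond the stand, along y. Leave it.
Not all that is in view belongs to the job. Of the things like the panel, leave any that is turquoise; of the rest the smaller one is meant. What is shaped like the part that bears ball_center but turquoise is not meant.

How it is judged:
By the outcome, as a careful person would: the job done as asked, in the order asked, and still so for the second after the job is handed in, while the arm keeps its last pose, push and grip.
It also fails if it takes over 64 s, if anything falls off the work surface, if the arm or the gripper's body presses on something with over 40 N, if the wrist force passes 120 N, or if a joint passes its speed limit or range.

ROBOT

A 6-joint arm with a two-finger parallel gripper is mounted at the origin on the work surface. World frame = base frame: x ahead of the robot, y to its left, z up, the work surface at z = 0. Lengths are in mm, angles in rad, forces in N, time in s.
With the tool pointing down it reaches from about 225 to 725 mm from the base axis. Payload 3.1 kg.
Tool frame: the origin (TCP) lies on the centre line of the jaws, within the pads' length; the fingertips stand 25 mm ahead of it and the grasp point (between the pads) lies 6 mm ahead of it; z points along the fingers, y is the line along which they close (so a half turn about z gives the same grasp; the last joint's range is limited). The gripper opens to 85 mm and grips with 20 to 120 N. Pads are 22 mm wide; open, the fingers measure 114 mm over their backs; the gripper's body (76 mm by 85 mm) begins 54 mm behind the grasp point. The pads swing forward as they close: fully open they stand 13 mm farther back than shut.
Start: joints at [-1.335, 0.048, 0.099, 1.622, 0, 1.443], TCP at [186.794, -490.638, 256.312] pointing down, gripper open.
Joint ranges: [-2.91, 2.91], [-0.99, 1.94], [-1.21, 1.42], [-2.12, 2.29], [-1.49, 1.47], [-3.14, 3.14]. Speed limits (rad/s): [2.79, 2.79, 3.14, 3.14, 3.14, 3.14].

INTERFACE

Orientations are given as a rotation vector (axis times angle).
In Python, from cell import r, jaws, imaging, hand_in gives the robot as it stands. Calls block until the motion is done:
- r.movep(position, orientation): joint-space move of the TCP to a pose.
- r.move_linear(position, rotation=None, feed=150, threshold=None): straight line of the TCP; rotation=None keeps the orientation; feed is the mean speed in mm/s. With threshold (N) it stops when the force on the tool has changed by that much, and returns True; else False.
- r.set_joints(angles): joint-space move.
- jaws.ungrasp() and jaws.gripper_close(force=None): open the fingers fully, or close them until they stop; force is the grip in N (None keeps the last).
- r.dwell(seconds).
- r.ik(position, orientation): joint angles nearest the present ones, or None.
- r.observe(): the state.
- imaging.snapshot(name): name is "scene" or "top"; returns (picture, depth): 420x560x3 uint8, red, green, blue; 420x560 float32, mm along the optical axis (not along the pixel's ray), 0 where there is no reading.
- imaging.calibration(name): a dict with "vfov" (degrees; the focal length in pixels is half the picture's height over the tangent of half this angle, whatever the lens; pixels are square), "cx", "cy" (the principal point, pixels), "k1" (the pictures are not rectified: a ray, as slopes to the right and down, at radius r is drawn at 1 + k1 r^2 times it, then the intrinsics apply), "xyz" and "attitude" of the camera in the world. Camera axes: x right, y down, z forward; pixel columns grow to the right and rows downward; lengths in mm; the calibration is good to about 2 mm. A picture is of the moment at which its call begins. calibration takes no time and is no camera call.
A pose or a line that the arm cannot do raises r.PlanningError and nothing moves.
- hand_in(): hands the job in; it is judged then, once.
The state is a dict: "clock": time; "q": joint angles; "qvel": joint speeds; "joint_torque": joint torques, N m; "ee_pos": TCP position; "tool_rot": TCP orientation; "force": force on the tool from outside, world axes, zero at the start; "moment": the same for the moment, N m; "width": finger opening in mm; "finger_force": force on a finger pad.
Only numpy, scipy, OpenCV 4.12 (cv2) and the standard library are available. Lean on these libraries where they do the work, as an engineer would, in place of code of your own. Each camera call takes 0.05 s, during which the arm holds its last target. There are 200 camera calls.

## Working session

There is one attempt and no reset: what is moved stays moved. The work goes in short steps, each a Python script; the robot and the scene stay as the last script left them, time stands still between calls to the robot, and variables do not carry over. Pictures are saved under pics/ and viewed, at most 10 in all, crops included, and the job is handed in when it is done.

```bash
ls; mkdir -p pics; python3 - <<'E'
from cell import r,jaws,imaging
import cv2,numpy as np
for n in("scene","top"):
    p,d=imaging.snapshot(n); cv2.imwrite(f"pics/{n}0.png",p[:,:,::-1]); np.savez(f"{n}0.npz",p=p,d=d)
    print(n,imaging.calibration(n))
print(r.observe())
E
```

```text
pics
scene {'vfov': 50.92236197745156, 'cx': 278.32789800920347, 'cy': 218.87537572494148, 'k1': -0.008729367418573353, 'xyz': array([1355.85106139,  364.79875793,  731.07563755]), 'attitude': array([-1.26567378, -2.07744786,  1.11454828])}
top {'vfov': 50.16221648935152, 'cx': 282.13738203357866, 'cy': 208.7841562559848, 'k1': -0.0160979474518864, 'xyz': array([ 396.33269741,  -69.61333482, 1395.9523251 ]), 'attitude': array([-2.15184525,  2.15829922, -0.13600653])}
{'clock': 0.1, 'q': array([-1.33477629e+00,  4.86456395e-02,  9.77287404e-02,  1.62201359e+00,
        6.44417315e-06,  1.44300386e+00]), 'qvel': array([-0.00055552, -0.00272333,  0.00427371,  0.00024288,  0.00042132,
        0.0001892 ]), 'joint_torque': array([ 2.45849493e-03, -3.39851153e+01,  3.20935893e+01,  1.58897712e-02,
       -2.17311645e-04,  7.26861686e-06]), 'ee_pos': array([ 186.68858025, -490.13656276,  255.23740269]), 'tool_rot': array([-3.08766213e+00, -5.67943296e-01,  1.71095042e-04]), 'force': array([0.24807243, 0.16848945, 0.37586172]), 'moment': array([-0.02127896,  0.00971335,  0.00129094]), 'finger_force': 0.0, 'width': 85.4913262769165}
```

View pics/scene0.png

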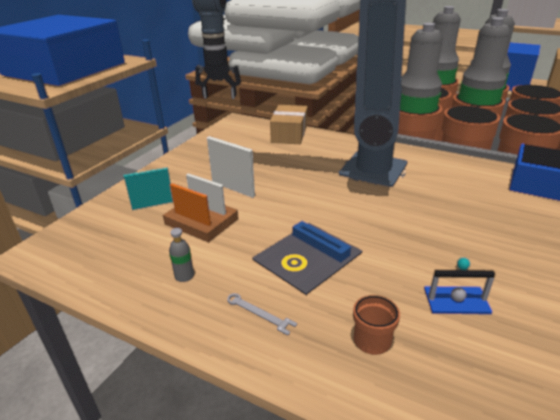

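View pics/top0.png

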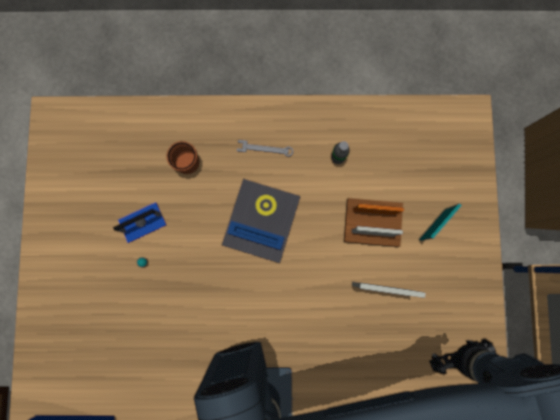

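The scene view shows these candidates for the white panel:
- small white panel in the rack: scene (205,192), top (379,231)
- larger white sheet on the bench: scene (232,167), top (392,291)
- turquoise panel: scene (150,188), top (440,223)
- orange panel in the rack: scene (190,203), top (379,209)

I choose the small white one in the rack. The ball is the steel one in the tray at scene (459,295), not the turquoise one at (463,264). The tray is at top (140,222), the yellow mark at top (265,205) and the slot block at top (256,237).

```bash
cat > h.py <<'E'
import numpy as np,cv2
from scipy.spatial.transform import Rotation as R
from cell import r,jaws,imaging,hand_in
def cloud(name,p,d):
    c=imaging.calibration(name);H,W=d.shape;f=H/2/np.tan(np.radians(c['vfov'])/2)
    K=np.array([[f,0,c['cx']],[0,f,c['cy']],[0,0,1]])
    v,u=np.mgrid[:H,:W]
    s=cv2.undistortPoints(np.stack([u,v],-1).reshape(-1,1,2).astype(float),K,np.array([c['k1'],0,0,0.])).reshape(H,W,2)
    P=np.dstack([s,np.ones((H,W))])*d[...,None]
    return P@R.from_rotvec(c['attitude']).as_matrix().T+c['xyz']
def rect(xy):
    (c,s,a)=cv2.minAreaRect(xy.astype(np.float32)); return np.round(c,1),np.round(s,1),round(a,1)
def down(yaw): # tool z down, tool y along world direction yaw
    y=np.array([np.cos(yaw),np.sin(yaw),0]);z=np.array([0,0,-1.]);return R.from_matrix(np.c_[np.cross(y,z),y,z]).as_rotvec()
E
cat > seg.py <<'E'
from h import *
def seg(n,p,d):
    X=cloud(n,p,d);hsv=cv2.cvtColor(p,cv2.COLOR_RGB2HSV).astype(int);h,s,v=hsv[...,0],hsv[...,1],hsv[...,2]
    ok=(d>0)&(X[...,0]>150)&(X[...,0]<800)&(abs(X[...,1])<700);z=X[...,2]
    white=(s<60)&(v>110);blue=(h>100)&(h<120)&(s>120);yel=(h>22)&(h<34)&(s>170)&(v>150);org=(h<14)&(s>180)&(v>140);dark=(v<90)&(s<130)
    M=dict(white=ok&white&(z>45),orange=ok&org&(z>45),yellow=ok&yel&(z<25),block=ok&blue&(z>30)&(z<60)&(X[...,1]<250),tray=ok&blue&(z>2)&(z<20)&(X[...,1]>150),handle=ok&dark&(z>65)&(z<110)&(X[...,1]>150))
    for k,m in M.items():
        nn,l,st,_=cv2.connectedComponentsWithStats(m.astype(np.uint8))
        for i in range(1,nn):
            if st[i,4]>15:
                Q=X[l==i];t=np.percentile(Q[:,2],95);T=Q[Q[:,2]>t-12]
                print(n,k,st[i].tolist(),'ztop',t.round(1),'med',np.median(Q,0).round(1),'all',*rect(Q[:,:2]),'top',*rect(T[:,:2]))
if __name__=="__main__":
    for n in("scene","top"):
        a=np.load(n+"0.npz");seg(n,a['p'],a['d'])
        X=cloud(n,a['p'],a['d']);print('bench',X[330,100] if n=='scene' else X[330,100])
    a=np.load("scene0.npz")['p'][140:250,110:260];b=np.load("top0.npz")['p'][180:310,330:480]
    cv2.imwrite("pics/crop.png",np.hstack([cv2.resize(a,(400,300)),cv2.resize(b,(346,300))])[:,:,::-1])
E
python3 seg.py
```

```text
scene white [207, 47, 14, 2, 25] ztop 410.5 med [ 215.4 -474.2  408.5] all [ 214.4 -475.2] [11.7 39.2] 39.6 top [ 214.4 -475.2] [11.7 39.2] 39.6
scene white [207, 136, 47, 49, 1540] ztop 162.4 med [ 339.5 -360.6  110.2] all [ 334.8 -368.3] [183.   19.6] 81.3 top [ 334.5 -367.1] [180.7  18.6] 81.3
scene white [186, 174, 39, 37, 710] ztop 126.1 med [ 505.1 -327.5   99.5] all [ 500.8 -345.8] [133.2  16.5] 85.1 top [ 500.6 -345.8] [133.1  14.6] 86.0
scene white [171, 228, 11, 10, 78] ztop 138.0 med [ 745.6 -245.5  136. ] all [ 743.5 -246.8] [26.8 23.4] 38.8 top [ 743.5 -246.8] [26.8 23.4] 38.8
scene white [171, 242, 11, 7, 52] ztop 109.3 med [ 756.2 -241.3  105.3] all [ 756.  -244.8] [13.3 26.7] 18.7 top [ 756.  -244.8] [13.3 26.7] 18.7
scene orange [171, 184, 35, 15, 111] ztop 127.2 med [ 568.8 -352.5  123.4] all [ 567.6 -350.6] [127.    8.4] 85.0 top [ 567.6 -350.6] [127.    8.4] 85.0
scene yellow [282, 255, 25, 16, 174] ztop 13.0 med [592.  -17.5  10.6] all [589.4 -18. ] [61.5 61.1] 38.0 top [589.4 -18. ] [61.5 61.1] 38.0
scene block [294, 223, 56, 33, 628] ztop 41.4 med [498.8  19.4 
[... 1341 characters left out ...]
5.4 -17.9  11.4] all [586.7 -16.4] [57.4 57.6] 40.6 top [586.7 -16.4] [57.4 57.6] 40.6
top block [228, 222, 56, 27, 541] ztop 44.8 med [490.3  11.3  40.1] all [491.2  12.3] [169.   38.4] 72.7 top [491.2  12.3] [169.   38.4] 72.7
top tray [119, 204, 40, 19, 145] ztop 14.3 med [565.6 376.3  10.3] all [563.  381.4] [ 23.8 126.2] 18.1 top [563.  381.4] [ 23.8 126.2] 18.1
top tray [124, 214, 41, 28, 528] ztop 14.4 med [517.8 359.4   9.8] all [520.4 362.4] [ 50.1 126.3] 24.5 top [520.4 362.4] [ 50.1 126.3] 24.5
top handle [114, 210, 43, 21, 156] ztop 94.6 med [531.6 368.5  90.2] all [533.7 367.9] [ 12.4 127.3] 24.9 top [533.7 367.9] [ 12.4 127.3] 24.9
bench [204.32826745 488.22817409  -1.87164657]
```

View pics/crop.png

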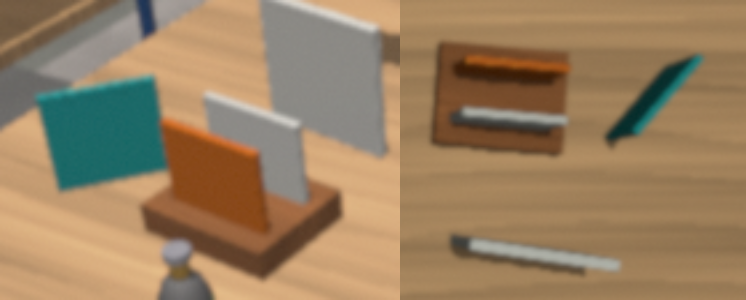

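The crop confirms the choice: the smaller white panel is in the near rack slot next to the orange one, at top about (379,231). The big white sheet and the turquoise panel stand free on the bench. I'll grasp it, lift it and carry it over the slot.

```bash
python3 - <<'E'
from h import *
y=np.radians(-5); u=np.array([np.cos(y),np.sin(y),0])
p=np.array([499.7,-344.5,0])-1.5*u
for yy in(y,y+np.pi):
    print(r.ik(p+[0,0,230],down(yy)))
for yy in(np.radians(-17.3),np.radians(-17.3)+np.pi): print(r.ik([493,12.5,240],down(yy)))
for yy in(np.radians(25.3),np.radians(25.3)+np.pi): print(r.ik([535,367,240],down(yy)))
r.movep(p+[0,0,200],down(y))
hit=r.move_linear(p+[0,0,128],feed=60,threshold=6)
o=r.observe();print(hit,o['ee_pos'],o['force'],o['clock'])
if not hit:
    jaws.gripper_close(50)
    o=r.observe();print(o['width'],o['force'],o['finger_force'],o['ee_pos'])
E
```

```text
[-0.715496    0.25699888  0.28033704  1.59413449  0.          0.94256679]
[-7.15495999e-01  2.56998877e-01  2.80337036e-01  1.59413449e+00
 -4.44089210e-16 -2.19902586e+00]
[-0.11072622 -0.03811967 -0.01969052  1.58922548  0.          1.76201207]
[-0.11072622 -0.03811967 -0.01969052  1.58922548  0.         -1.37958058]
[0.49795493 0.38111597 0.45445263 1.64413298 0.         1.62718296]
[ 0.49795493  0.38111597  0.45445263  1.64413298  0.         -1.5144097 ]
False [ 498.53440346 -344.65249483  128.68501105] [ 0.59512917 -1.00429692  0.46167679] 2.7583
9.271054548091358 [ 0.79669146 -0.60029497  0.62714403] 50.506489276885986 [ 498.28770602 -344.5115839   128.16333151]
```

```bash
python3 - <<'E'
from h import *
import seg
r.move_linear([498.3,-344.5,240],feed=120)
o=r.observe();print(o['width'],o['force'])
y=np.radians(-17.3)
r.movep([493,12.7,240],down(y))
r.move_linear([493,12.7,175],feed=100); r.dwell(.2)
o=r.observe();print(o['ee_pos'],o['width'],o['clock'],o['tool_rot'])
for n in("scene","top"):
    p,d=imaging.snapshot(n);np.savez(n+"1.npz",p=p,d=d);seg.seg(n,p,d)
    if n=="scene": cv2.imwrite("pics/s1.png",cv2.resize(p[130:290,240:400],(600,600),interpolation=2)[:,:,::-1])
E
```

```text
9.25537134166705 [ 0.81620977  0.84646531 -2.44404527]
[493.64032622  12.66338633 176.03255257] 8.988041003054892 6.8583 [2.52918232e+00 1.86138164e+00 2.26352582e-03]
scene white [314, 122, 21, 3, 42] ztop 367.1 med [526.9  21.9 364.4] all [523.9  22.4] [10.  42.9] 21.1 top [523.9  22.4] [10.  42.9] 21.1
scene white [207, 136, 47, 49, 1538] ztop 162.9 med [ 339.5 -360.9  110.2] all [ 335.4 -368.2] [182.1  19.6] 81.2 top [ 334.4 -368.2] [179.2  17.9] 81.3
scene white [314, 136, 22, 4, 56] ztop 331.9 med [521.8  24.2 329.1] all [519.4  23.4] [12.  46.2] 25.2 top [519.4  23.4] [12.  46.2] 25.2
scene white [301, 184, 43, 59, 1607] ztop 170.7 med [501.9  20.7 115.7] all [493.3  11. ] [133.4  21.8] 74.1 top [491.9  10.5] [131.5  19.8] 72.9
scene white [171, 228, 11, 9, 79] ztop 137.4 med [ 745.6 -245.1  135.8] all [ 744.2 -246.5] [25.5 23.2] 37.9 top [ 744.2 -246.5] [25.5 23.2] 37.9
scene white [171, 242, 12, 8, 66] ztop 109.1 med [ 756.  -240.   104.7] all [ 756.5 -242.7] [15.5 26.7] 25.1 top [ 756.5 -242.7] [15.5 26.7] 25.1
scene white [434, 279, 4, 10, 25] ztop 69.4 med [565.3 317.5  5
[... 1650 characters left out ...]
top yellow [263, 196, 13, 19, 80] ztop 17.2 med [582.8 -32.   10.8] all [585.  -28.1] [36.1 57.1] 86.5 top [585.  -28.1] [36.1 57.1] 86.5
top block [259, 235, 25, 14, 159] ztop 44.9 med [468.7 -49.3  40.5] all [476.2 -35.5] [68.8 38.2] 72.6 top [476.2 -35.5] [68.8 38.2] 72.6
top tray [119, 204, 40, 19, 145] ztop 14.4 med [565.2 378.    9.5] all [562.8 381.6] [ 23.4 125.3] 17.8 top [562.8 381.6] [ 23.4 125.3] 17.8
top tray [124, 214, 41, 28, 524] ztop 13.9 med [517.9 358.3   9.6] all [520.7 363. ] [ 49.9 126.6] 24.7 top [520.7 363. ] [ 49.9 126.6] 24.7
top handle [114, 210, 43, 21, 162] ztop 94.9 med [531.5 367.7  90.2] all [533.2 367. ] [ 12.8 125.7] 25.0 top [532.2 367.2] [ 12.6 124.4] 23.9
```

View pics/s1.png

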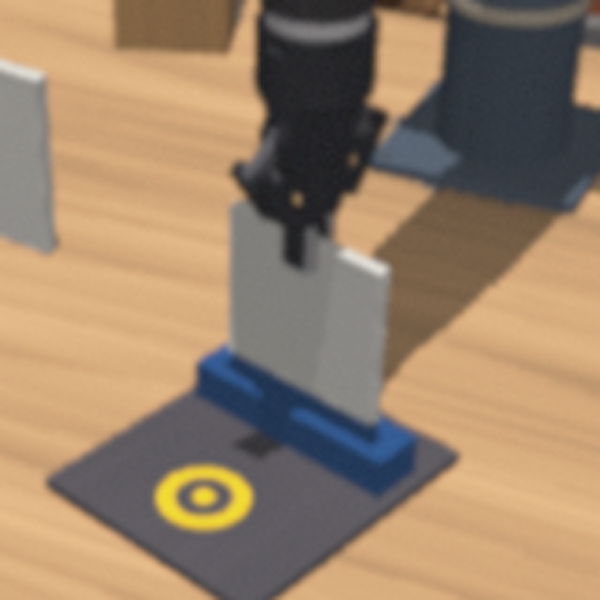

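The panel is gripped over the block, close to aligned. The block spans roughly crop (200,360)-(415,480). I'll compare panel and block in the stand frame, using the same camera so its bias cancels.

```bash
python3 - <<'E'
from h import *
y=np.radians(-17.3);A=np.array([[np.cos(y),np.sin(y)],[-np.sin(y),np.cos(y)]])
def go(f,n):
    a=np.load(f);p=a['p'];X=cloud(n,p,a['d']);S=X.copy();S[...,:2]=(X[...,:2]-[493,12.7])@A.T
    hsv=cv2.cvtColor(p,cv2.COLOR_RGB2HSV).astype(int);h,s,v=[hsv[...,i] for i in range(3)]
    near=(abs(S[...,0])<45)&(abs(S[...,1])<110);blue=near&(h>100)&(h<120)&(s>120);z=S[...,2]
    w=near&(s<60)&(v>90)&(z>58)&(z<160)
    er=lambda m:cv2.erode(m.astype(np.uint8),np.ones((3,3)))>0
    def line(m,t):
        Q=S[m]; 
        if len(Q)<10: print(f,t,len(Q));return
        k=np.linalg.lstsq(np.c_[Q[:,1],Q[:,2]-40,np.ones(len(Q))],Q[:,0],rcond=None)[0]
        print(f,t,len(Q),'x~y slope deg',np.degrees(k[0]).round(2),'x~z',np.degrees(k[1]).round(2),'x@z40',k[2].round(2),'medx',np.median(Q[:,0]).round(2),'y ext',np.percentile(Q[:,1],[.5,99.5]).round(1))
    line(w,'panel raw');line(er(w),'panel er')
    # block front face / top
    line(er(blue&(z>14)&(z<34)),'blk front er');line(blue&(z>14)&(z<36),'blk front')
    t=blue&(z>37)&(z<48);print('blk top x',np.percentile(S[t][:,0],[1,99]).round(1),'y',np.percentile(S[t][:,1],[.5,99.5]).round(1))
    for a0 in range(-80,80,20):
        q=S[w&(S[...,1]>a0)&(S[...,1]<a0+20)]
    # slope of top's front edge
go("scene1.npz","scene");go("scene0.npz","scene");go("top0.npz","top");go("top1.npz","top")
E
```

```text
scene1.npz panel raw 1367 x~y slope deg -0.44 x~z -0.27 x@z40 6.72 medx 6.45 y ext [-65.3  64.1]
scene1.npz panel er 1120 x~y slope deg -0.02 x~z -0.09 x@z40 6.64 medx 6.5 y ext [-60.8  63.4]
scene1.npz blk front er 163 x~y slope deg -2.91 x~z 0.6 x@z40 18.82 medx 19.33 y ext [-74.8  84.2]
scene1.npz blk front 486 x~y slope deg -1.51 x~z -33.33 x@z40 3.66 medx 18.53 y ext [-79.3  84.1]
blk top x [-16.   21.9] y [-79.4  83.5]
scene0.npz panel raw 0
scene0.npz panel er 0
scene0.npz blk front er 149 x~y slope deg -2.35 x~z 4.71 x@z40 19.95 medx 19.33 y ext [-73.8  83.6]
scene0.npz blk front 501 x~y slope deg -1.11 x~z -39.92 x@z40 1.73 medx 18.53 y ext [-78.7  83.8]
blk top x [-17.  22.] y [-80.2  83.5]
top0.npz panel raw 0
top0.npz panel er 0
top0.npz blk front er 6
top0.npz blk front 186 x~y slope deg 1.38 x~z -6.75 x@z40 -3.4 medx -0.13 y ext [-77.9  81.9]
blk top x [-20.5  17.1] y [-84.3  82.2]
top1.npz panel raw 2
top1.npz panel er 0
top1.npz blk front er 0
top1.npz blk front 15 x~y slope deg -20.95 x~z 17.11 x@z40 -29.07 medx -16.39 y ext [-76.2 -27.1]
blk top x [-20.6  16.9] y [-84.9 -17.4]
```

Panel and block agree to about 2 mm, within the chamfer. I'll lower it with a force guard.

```bash
python3 - <<'E'
from h import *
y=np.radians(-17.3);ux=np.array([np.cos(y),np.sin(y)]);uy=np.array([-np.sin(y),np.cos(y)])
c=np.array([493,12.7])-0.3*ux+1.2*uy
o=r.observe();f0=o['force']
r.move_linear([*c,172],feed=40)
hit=r.move_linear([*c,136],feed=25,threshold=12);r.dwell(.1)
o=r.observe();F=o['force']-f0
print(hit,o['ee_pos'],'F stand',F[:2]@ux,F[:2]@uy,F[2],o['moment'],o['width'],o['clock'])
E
```

```text
False [493.19144551  13.65412375 138.12782857] F stand -2.477282723652788 -2.452932426673585 8.363095027288434 [-0.19263984  0.95067143 -0.00361495] 9.220377617042766 8.9
```

It went down to TCP z 138.1 with contact force, which is the floor height. I'll release, retreat upward and check.

```bash
python3 - <<'E'
from h import *
import seg,io,contextlib
jaws.ungrasp();o=r.observe();p=o['ee_pos']
r.move_linear([p[0],p[1],240],feed=150)
yw=np.radians(25.3)
r.movep([535,367,220],down(yw)); r.dwell(.1)
for n in("scene","top"):
    im,d=imaging.snapshot(n);np.savez(n+"2.npz",p=im,d=d)
    b=io.StringIO()
    with contextlib.redirect_stdout(b): seg.seg(n,im,d)
    print(*[l for l in b.getvalue().split('\n') if 'white' in l or 'block' in l or 'handle' in l],sep='\n')
    if n=="scene": cv2.imwrite("pics/s2.png",cv2.resize(im[150:330,240:500],(780,540),interpolation=2)[:,:,::-1])
print(r.observe()['clock'])
E
```

```text
scene white [207, 136, 47, 49, 1546] ztop 162.7 med [ 339.8 -361.   110.2] all [ 335.4 -369.3] [182.7  20.6] 82.9 top [ 333.7 -370.7] [179.7  19.4] 81.9
scene white [499, 139, 20, 4, 60] ztop 412.3 med [569.  378.7 409.9] all [567.4 379.3] [ 8.1 31.7] 28.8 top [567.4 379.3] [ 8.1 31.7] 28.8
scene white [487, 157, 26, 4, 71] ztop 376.9 med [566.3 372.1 373.6] all [563.5 373.6] [11.5 41.6] 18.6 top [563.5 373.6] [11.5 41.6] 18.6
scene white [302, 196, 41, 50, 1307] ztop 135.7 med [499.5  16.2  95.5] all [495.4  12.5] [129.7  15.1] 73.2 top [494.5  12. ] [128.3  13.6] 73.8
scene white [171, 228, 11, 9, 78] ztop 138.7 med [ 745.3 -245.5  136. ] all [ 744.2 -245.5] [25.1 25.2] 17.8 top [ 744.2 -245.5] [25.1 25.2] 17.8
scene white [171, 242, 12, 7, 56] ztop 110.4 med [ 755.9 -241.9  105.3] all [ 756.4 -244.8] [14.  29.8] 13.8 top [ 756.4 -244.8] [14.  29.8] 13.8
scene block [294, 224, 56, 32, 333] ztop 41.5 med [511.9  32.4  38.2] all [502.9  12.2] [167.2  42.9] 80.6 top [502.9  12.2] [167.2  42.9] 80.6
scene handle [433, 269, 61, 13, 467] ztop 90.9 med [541.8 359.2  87. ] all [537.2 366.3
[... 360 characters left out ...]
9, 9, 59] ztop 139.4 med [ 742.4 -246.7  136.2] all [ 744.1 -244.8] [28.3 24.8] 52.5 top [ 742.4 -244.9] [22.7 23.2] 27.4
top white [232, 224, 45, 17, 204] ztop 140.7 med [492.   13.8 135.2] all [495.5  11.8] [129.5  15.5] 72.7 top [493.2  12.9] [128.8  10.3] 72.5
top white [360, 283, 65, 15, 354] ztop 167.1 med [ 331.4 -365.8  163. ] all [ 331.6 -366.4] [173.9  13.9] 81.2 top [ 331.5 -366.4] [173.9  13.8] 81.2
top block [228, 221, 56, 28, 348] ztop 44.6 med [483.8   2.   40.5] all [490.8  12. ] [168.2  38.5] 72.5 top [490.8  12. ] [168.2  38.5] 72.5
top handle [123, 210, 34, 16, 101] ztop 93.6 med [540.7 349.8  89.9] all [539.4 353.7] [11.3 97.5] 25.9 top [539.3 354. ] [11.1 96.9] 26.6
12.0
```

View pics/s2.png

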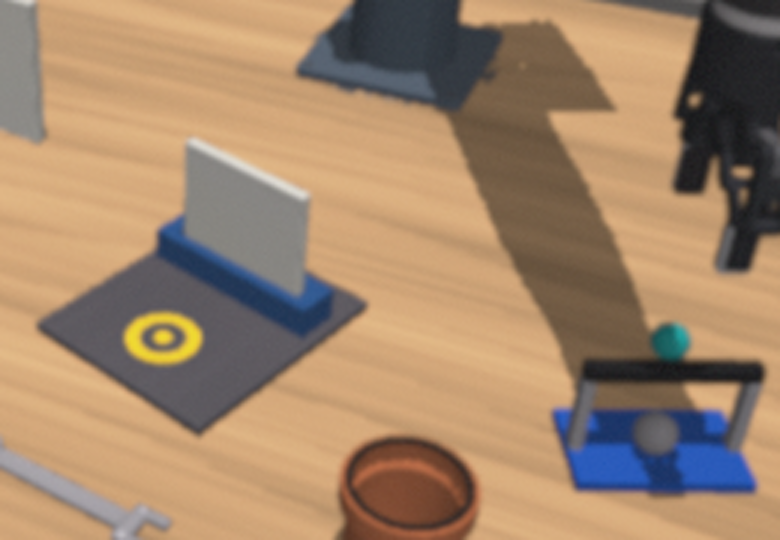

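The panel stands upright at crop (247,215). Its top is at z about 135.7, so it is fully home. The steel ball is in the tray at crop (656,433), under the bar at (672,372). Now the tray grasp.

```bash
python3 - <<'E'
from h import *
yw=np.radians(25.3)
r.move_linear([535,366.8,130],down(yw),feed=100)
hit=r.move_linear([535,366.8,89],feed=50,threshold=6)
o=r.observe();print(hit,o['ee_pos'],o['force'])
if not hit:
    jaws.gripper_close(90);r.dwell(.2);o=r.observe();print(o['width'],o['force'],o['ee_pos'],o['finger_force'])
    r.move_linear([535,366.8,119],feed=30);r.dwell(.3)
    o=r.observe();print(o['width'],o['force'],o['moment'],o['ee_pos'],o['clock'])
    im,d=imaging.snapshot("scene");cv2.imwrite("pics/s3.png",cv2.resize(im[190:330,400:540],(560,560),interpolation=2)[:,:,::-1])
E
```

```text
False [535.27511954 366.9318021   89.4199392 ] [ 0.0384384   0.96398158 -0.37535547]
12.071721652506916 [-1.48247962 -0.90143253  3.95519464] [534.8666565  366.73654214  89.27025885] 88.51185321807861
12.308987625294755 [-0.20029547  0.10982338 -5.14444079] [ 0.00300718  0.03346592 -0.00858268] [534.91098977 366.7613954  118.80766792] 16.325
```

View pics/s3.png

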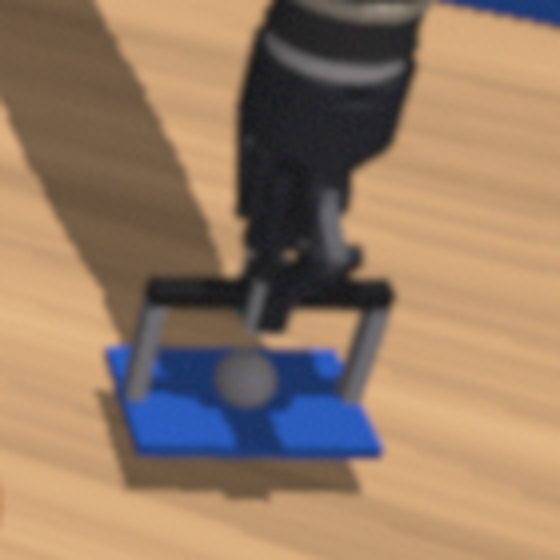

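The tray hangs level with the ball in its pocket at crop (247,378), and the weight matches tray plus ball. Next: over the panel's height, to the mark.

```bash
python3 - <<'E'
from h import *
import seg
yw=np.radians(-17.3);m=[588.4,-16.6]
r.move_linear([535,366.8,265],feed=90)
r.move_linear([*m,265],down(yw),feed=100)
r.move_linear([*m,200],feed=50);r.dwell(1)
o=r.observe();print(o['ee_pos'],o['tool_rot'],o['width'],o['force'],o['moment'],o['clock'],abs(o['qvel']).max())
im,d=imaging.snapshot("scene");cv2.imwrite("pics/s4.png",cv2.resize(im[130:310,200:440],(800,600),interpolation=2)[:,:,::-1])
X=cloud("scene",im,d);h=cv2.cvtColor(im,cv2.COLOR_RGB2HSV).astype(int)
t=(h[...,0]>100)&(h[...,0]<120)&(h[...,1]>120)&(X[...,2]>95)&(X[...,2]<145)&(X[...,0]>500)&(X[...,0]<680)&(d>0)
Q=X[cv2.erode(t.astype(np.uint8),np.ones((3,3)))>0];k=np.linalg.lstsq(np.c_[Q[:,:2]-m,np.ones(len(Q))],Q[:,2],rcond=None)[0]
print('tray',len(Q),rect(X[t][:,:2]),'tilt deg',np.degrees(k[:2]),'z',k[2])
E
```

```text
[588.41359642 -16.62531522 199.99054254] [2.53029850e+00 1.86201012e+00 5.65740032e-06] 12.449514433134926 [ 2.96199345e-03 -1.43272323e-01 -3.97941884e+00] [-0.02550734  0.10119038  0.01910399] 24.625 0.00905619854749783
tray 597 (array([593.3, -13.6]), array([128. ,  80.7]), 74.0) tilt deg [-0.43218599 -0.26559848] z 119.631467389814
```

View pics/s4.png

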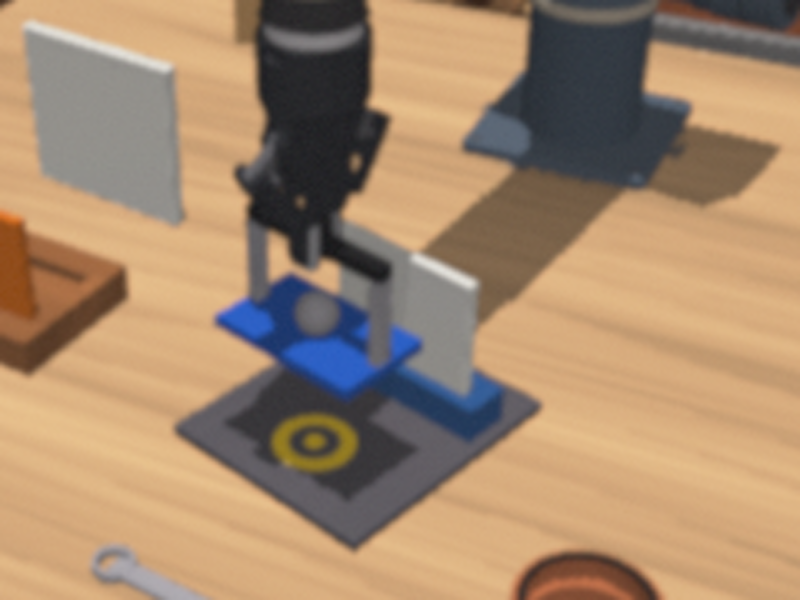

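The tray is level within 0.5°, and its underside is about 100 mm above the mark. The ball is in the pocket at crop (317,313), and the panel is still home behind it.

```bash
python3 - <<'E'
from h import *
r.move_linear([587,-18,200],feed=10);r.dwell(.8)
print(r.observe()['width'],r.observe()['clock'],hand_in())
E
```

```text
the job is handed in; nothing more can be done
11.728268615019775 25.825 None
```

The job is handed in at 25.8 s: the white panel is fully home in the stand's slot and released, and the arm is holding the tray level about 10 cm above the yellow mark (within about 5 mm of centre), with the steel ball in its pocket at the last look.

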